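Switch on the raking lamp

ROBOT

A 6-joint arm with a two-finger parallel gripper is mounted at the origin on the work surface. World frame = base frame: x ahead of the robot, y to its left, z up, the work surface at z = 0. Lengths are in m, angles in rad, forces in N, time in s.
With the tool pointing down it reaches from about 0.375 to 0.975 m from the base axis. Payload 3.8 kg.
Tool frame: the origin (TCP) lies at the very end of the fingers, on their centre line; the grasp point (between the pads) lies 19 mm behind it; y points along the fingers, x is the direction in which the jaws open and shut, and the axes are right-handed (so a half turn about y gives the same grasp; the last joint's range is limited). The gripper opens to 85 mm and grips with 20 to 120 N. Pads are 22 mm wide; open, the fingers measure 114 mm over their backs; the gripper's body (76 mm by 85 mm) begins 54 mm behind the grasp point. The pads swing forward as they close: fully open they stand 13 mm farther back than shut.
Start: joints at [-1.28, 0.264, 1.604, -0, 1.274, -0.037], TCP at [0.217, -0.639, 0.209] pointing down, gripper open.
Joint ranges: [-2.63, 2.63], [-0.94, 2.18], [0.31, 2.57], [-1.31, 4.45], [0, 2.66], [-2.55, 2.55]. Speed limits (rad/s): [2.57, 2.57, 3.14, 3.14, 3.14, 3.14].

INTERFACE

Orientations are given as a rotation vector (axis times angle).
In Python, from workcell import bot, cams gives the robot as it stands.
- The arm moves only by the tool play_rows, never from a script. Its argument "motion" is a list of rows, each a list of 2 entries, a list of its own where there are three numbers: the shift along the world's x, y, z normalised to -1 to 1, where 1 is 400 mm, then the turn, a rotation vector about the world's x, y, z normalised to -1 to 1, where 1 is pi/4 rad. In form: [[[tx, ty, tz], [ax, ay, az]], ...]. A call has 1 to 10 rows; each row is the pose to reach, as a shift and turn from the pose commanded when the call began; what a row does not reach only later rows make up. A row lasts 1/8 s, in which the tool goes at most 62.5 mm and 10.7 degrees, less where a joint would pass 70% of its speed; a pose out of reach is approached as far as the arm can. A call with a number of a shift or a turn outside -1 to 1 is refused whole. A call with a gripper value outside its range is refused whole. "gripper" is the closure, from 0 (fully open) to 1 (shut), set as the call begins (left out, the last holds). The fingers move at their own pace and stop on an object; "squeeze" is the grip in N (left out, the last holds). Time passes only in rows, so rows that repeat a pose let the fingers close. It gives the time, the measured TCP pose, the force and the opening at its end, in the units of the state.
- bot.read_state(): the state, without advancing time (a new reading comes with each control period).
- cams.read_camera(name): name is "side" or "top" or "wrist"; returns (picture, depth): 420x560x3 uint8, red, green, blue; 420x560 float32, m along the optical axis (not along the pixel's ray), 0 where there is no reading.
- cams.calibration(name): a dict with "mtx" (3x3 intrinsics, pixels), "R" (3x3) and "t" (3): a world point X has camera coordinates R X + t; the wrist camera has in their place "tool_from_camera" (4x4, takes a point from camera to tool coordinates, whose origin is the TCP and whose axes are the tool frame's). Camera axes: x right, y down, z forward; pixel columns grow to the right and rows downward; lengths in m; the calibration is good to about 2 mm. A picture is of the moment at which its call begins: read the wrist's pose just before it. calibration takes no time and is no camera call.
- bot.finish_job(): hands the job in, once; it reports no verdict.
Trained networks look in the newest picture that a camera, given by its name, has taken for a name from the list of things; names that differ only in an ending like _2 or _b are one class to them, and where a whole thing is asked for, a point or a joint stands for the part that bears it (a point fixed in the world has none). Each returns a list of dicts, best first, with "conf" (0 to 1); they miss things now and then, are a little off and sometimes report something else, mostly with a low value. They report only what shows in the picture. A call takes as long as a camera call. They do not tell look-alikes from the thing itself.
- cams.recognise(camera, label): "xyz" ([x, y, z] in m, in the coordinates of the camera as it stood for that picture, good to about 4 mm: the middle of the surface that is visible of it).
- cams.regions_of(camera, label): "mask" (420x560 bool, what is visible of it).
- cams.mark_of(camera, label): "xyz" ([x, y, z] in m, in the coordinates of the camera as it stood for that picture, good to about 4 mm: a listed point, or the origin of a listed thing).
The state is a dict: "time": time; "q": joint angles; "joint_vel": joint speeds; "joint_torque": joint torques, N m; "tool_pos": TCP position; "tcp_rot": TCP orientation; "wrist_force": force on the tool from outside, world axes, zero at the start; "torque": the same for the moment, N m; "width": opening from 0.0 (shut) to 1.0 (fully open).
Only numpy, scipy, OpenCV 4.12 (cv2) and the standard library are available. Lean on these libraries where they do the work, as an engineer would, in place of code of your own. Each camera call takes 0.05 s, during which the arm holds its last target.

TASK

The walnut rails along the back of the glue-up bench have just been finished and we want to look for brush marks: switch on the raking lamp, the long cream bar-shaped one, by nudging the small orange ridge of the slide switch on its top across its detent towards the green spot, fully over. Leave the switch of the square dark grey flood lamp off, and take your hand away when done.

Things in the scene. Friction and masses are not known exactly. Their poses are not given: they have to be found in the camera images.
- raking_ridge (a point): Top centre of the orange ridge on the switch of the raking lamp (fixed cream bar 62 x 244 mm, flat top 46 mm high). Only the ridge stands proud of the flat top: 9 mm high (its top 55 mm above the table), 24 mm wide (x), 6 mm thick (y). z up, y along the bar towards ON and the green spot (47 mm away when off). Flat top runs 70 mm on behind the ridge (-y); bar's middle 48 mm in +y when off.
- raking_switch (a joint): Raking lamp's slide switch, moves along +y of raking_ridge, carrying it. Slides 16 mm: 0 = off, 0.016 = on. It takes about 5 N to start; a spring detent at mid travel (0.008) throws it to the nearer end and keeps it there. Starts off.
- flood_ridge (a point): Top centre of the same kind of ridge, same axes and sizes, on the flood lamp: a square dark grey box, 136 x 136 mm, 46 mm high, with a square lens in its top and a wire bail, also fixed to the table. The lamp's middle lies 43 mm in +x and 8 mm in +y of the ridge when off. Not to be operated.
- flood_switch (a joint): Flood lamp's slide switch, same mechanism: moves along +y of flood_ridge, 0 = off, 0.016 = on. Starts off and must stay off.
Things that resemble listed ones, but are neither listed nor needed, are in the scene too. Of the things that look like the part that bears flood_ridge, the larger one is meant.

How it is judged:
By the outcome, as a careful person would: the job done as asked, in the order asked, and still so for the second after the job is handed in, with the robot touching nothing.
It also fails if it takes over 29 s, if anything falls off the work surface, if the arm or the gripper's body presses on something with over 40 N, if the wrist force passes 120 N, or if a joint passes its speed limit or range.

## Working session

There is one attempt and no reset: what is moved stays moved. The work goes in short steps, Python scripts to look and compute and a tool call to move; the robot and the scene stay as the last step left them, time stands still between calls to the robot, and variables do not carry over. Pictures are saved under pics/ and viewed, and the job is handed in when it is done.

Besides the shell and the picture viewer there is one more tool, called after ">>>" as name(argument=value, ...) on one line, values as JSON. play_rows: Moves the arm, as the interface text tells. Its arguments: {"type":"object","properties":{"motion":{"type":"array","items":{"type":"array"}},"gripper":{"type":"number"},"squeeze":{"type":"number"}},"required":["motion"]}

```bash
mkdir -p pics; python3 - <<'E'
from workcell import bot,cams
import cv2,numpy as np
for c in ("top","side"):
    p,d=cams.read_camera(c); cv2.imwrite(f"pics/{c}0.png",p[:,:,::-1])
    k=cams.calibration(c); R=np.array(k["R"]);t=np.array(k["t"])
    for l in ("raking_ridge","flood_ridge"):
        for m in cams.mark_of(c,l): print(c,l,round(m["conf"],2),(R.T@(np.array(m["xyz"])-t)).round(4))
    np.savez(f"{c}0.npz",p=p,d=d,R=R,t=t,K=k["mtx"])
s=bot.read_state();print(s["time"],s["tool_pos"],s["tcp_rot"],s["width"])
E
```

```text
top raking_ridge 0.52 [ 0.489  -0.2601  0.0542]
top flood_ridge 0.58 [0.4334 0.1624 0.0596]
side raking_ridge 0.65 [ 0.4977 -0.2641  0.0541]
side flood_ridge 0.64 [0.4381 0.1651 0.0581]
0.3 [ 0.21724756 -0.638803    0.20877713] [-1.34608973  0.9649001  -0.96380517] 1.0016291115088582
```

View pics/top0.png

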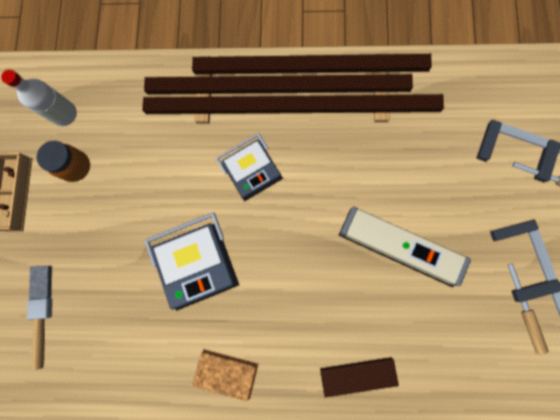

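View pics/side0.png

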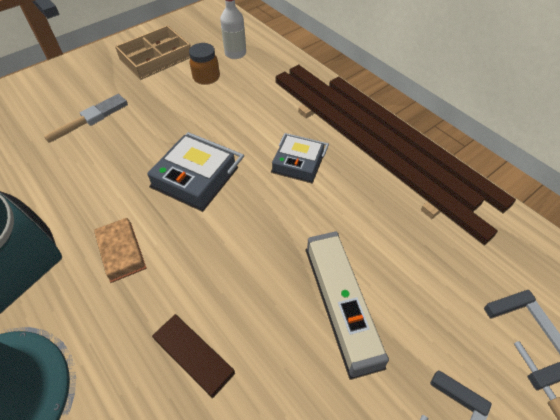

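Top view: cream bar runs (345,222)–(465,272), orange ridge at about (432,256), green spot at (406,245). Surroundings clear. Measuring precisely.

```bash
python3 - <<'E'
from workcell import bot,cams
import cv2,numpy as np
from scipy.spatial.transform import Rotation as Ro
for c in ("top","side"):
    f=np.load(f"{c}0.npz");p,d,R,t,K=[f[k] for k in "pdRtK"]
    def proj(u,v,z):
        r=R.T@np.linalg.inv(K)@np.stack([u,v,np.ones_like(u)]).astype(float); o=-R.T@t
        return (o[:,None]+r*((z-o[2])/r[2])).T
    hsv=cv2.cvtColor(p,cv2.COLOR_RGB2HSV).astype(int)
    cu,cv=(432,256) if c=="top" else (355,319)
    gu,gv=(406,245) if c=="top" else (345,294)
    vv,uu=np.mgrid[:420,:560]
    near=lambda a,b,r:(np.hypot(uu-a,vv-b)<r)
    o=near(cu,cv,14)&(hsv[...,1]>150)&(hsv[...,2]>110)&(hsv[...,0]<20)
    g=near(gu,gv,9)&(hsv[...,1]>120)&(hsv[...,0]>40)&(hsv[...,0]<90)
    O=proj(uu[o].astype(float),vv[o].astype(float),.0535);G=proj(uu[g].astype(float),vv[g].astype(float),.046)
    print(c,o.sum(),g.sum(),O.mean(0).round(4),G.mean(0).round(4),np.hypot(*(G.mean(0)-O.mean(0))[:2]))
    # depth-based top of bar
    r=np.stack([(uu-K[0,2])/K[0,0],(vv-K[1,2])/K[1,1],np.ones_like(uu)],-1)*d[...,None]
    W=(r-t)@R
    m=near(gu,gv,90)&(W[...,2]>.035)&(W[...,2]<.06)&(abs(W[...,0]-.51)<.12)&(abs(W[...,1]+.22)<.17)
    n,l,st,ce=cv2.connectedComponentsWithStats(m.astype(np.uint8)); i=l[gv,gu]; m=l==i
    rect=cv2.minAreaRect(W[m][:,:2].astype(np.float32)*1000); b=cv2.boxPoints(rect)
    e=max([b[1]-b[0],b[2]-b[1]],key=np.linalg.norm); e/=np.linalg.norm(e); e*=np.sign(e[1])
    print(m.sum(),rect,"axis",e, np.median(W[m][:,2]))
s=bot.read_state();print(Ro.from_rotvec(s["tcp_rot"]).as_matrix().round(3))
k=cams.calibration("wrist");print(np.round(k["tool_from_camera"],3))
E
```

```text
top 59 27 [ 0.4918 -0.2637  0.0535] [ 0.5116 -0.2214  0.046 ] 0.04675278884448564
3875 ((512.58642578125, -220.4932861328125), (241.85513305664062, 57.62485122680664), 65.54122924804688) axis [0.4140383 0.9102594] 0.045963943718933815
side 76 40 [ 0.4927 -0.2657  0.0535] [ 0.5138 -0.2233  0.046 ] 0.047345607446271754
4832 ((512.8546142578125, -222.59628295898438), (242.6011505126953, 57.31099319458008), 65.56010437011719) axis [0.4137384 0.9103958] 0.04634108496015671
[[ 0.322 -0.     0.947]
 [-0.947  0.001  0.322]
 [-0.001 -1.     0.   ]]
[[ 1.    -0.001 -0.002 -0.001]
 [ 0.001 -0.325  0.946 -0.164]
 [-0.002 -0.946 -0.325  0.084]
 [ 0.     0.     0.     1.   ]]
```

>>> play_rows(gripper=1, motion=[[[0.1,0.13,0],[0,0,0.15]],[[0.2,0.26,0],[0,0,0.35]],[[0.3,0.4,0],[0,0,0.55]],[[0.4,0.53,0],[0,0,0.7]],[[0.5,0.66,0],[0,0,0.85]],[[0.58,0.77,0],[0,0,1]],[[0.66,0.87,-0.05],[0,0,1]],[[0.66,0.87,-0.15],[0,0,1]],[[0.66,0.87,-0.27],[0,0,1]],[[0.66,0.87,-0.27],[0,0,1]]])

```text
time: 1.55
tool_pos: [0.4779, -0.2883, 0.097]
tcp_rot: [-1.538, 0.365, -0.351]
wrist_force: [0.6, -0.1, -0.7]
width: 0.002
```

```bash
python3 - <<'E'
from workcell import bot,cams
import cv2,numpy as np
from scipy.spatial.transform import Rotation as Ro
s=bot.read_state();print(s["time"],s["tool_pos"],s["width"],s["wrist_force"]);print(Ro.from_rotvec(s["tcp_rot"]).as_matrix().round(3))
M=Ro.from_rotvec(s["tcp_rot"]).as_matrix();T=np.array(cams.calibration("wrist")["tool_from_camera"])
p,d=cams.read_camera("wrist");cv2.imwrite("pics/w1.png",p[:,:,::-1])
for m in cams.mark_of("wrist","raking_ridge"):
    print(m["conf"],M@(T[:3,:3]@np.array(m["xyz"])+T[:3,3])+s["tool_pos"])
p,d=cams.read_camera("side");cv2.imwrite("pics/s1.png",p[150:400,230:500,::-1].repeat(2,0).repeat(2,1))
a=np.array([.414,.910]);e=np.array(s["tool_pos"])[:2]-[.4925,-.265];print("s",e@a,"lat",e@[.91,-.414])
E
```

```text
1.55 [ 0.47790939 -0.28834234  0.09696611] 0.0023118035479021137 [ 0.62029314 -0.08848006 -0.72277536]
[[ 0.897 -0.008  0.441]
 [-0.441  0.005  0.897]
 [-0.01  -1.     0.001]]
0.75 [ 0.49233323 -0.26568337  0.05722658]
s -0.027282038027570274 lat -0.003613726319935507
```

View pics/w1.png

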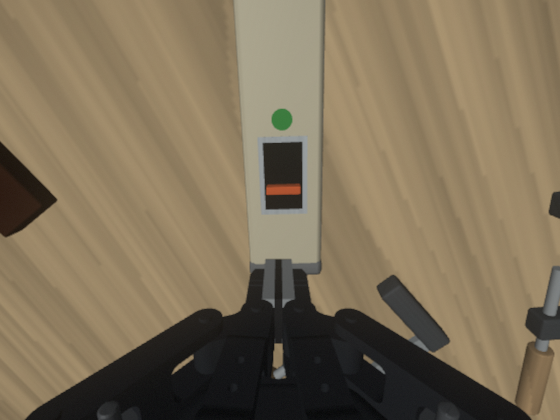

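View pics/s1.png

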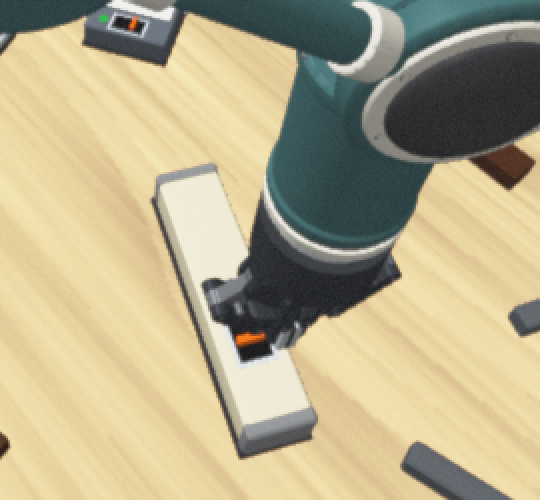

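Wrist view: ridge at (283,189), off end of its slot, green spot (281,119) straight ahead; the shut fingers are behind and aligned. Side view agrees. Correct the small turn and settle.

>>> play_rows(motion=[[[0,0,-0.05],[0,0,0.04]],[[0,0,-0.05],[0,0,0.04]],[[0,0,-0.05],[0,0,0.04]],[[0,0,-0.05],[0,0,0.04]]])

```text
time: 2.2
tool_pos: [0.4822, -0.2918, 0.0828]
tcp_rot: [-1.546, 0.333, -0.337]
wrist_force: [0.1, 0.3, -0.6]
width: -0.001
```

>>> play_rows(motion=[[[0,0,-0.03],[0,0,0]],[[0,0,-0.06],[0,0,0]],[[0,0,-0.075],[0,0,0]],[[0,0,-0.082],[0,0,0]],[[0,0,-0.082],[0,0,0]],[[0,0,-0.082],[0,0,0]]])

```text
time: 2.95
tool_pos: [0.4816, -0.2912, 0.0488]
tcp_rot: [-1.545, 0.334, -0.335]
wrist_force: [0.7, -0.3, -0.4]
width: 0.001
```

>>> play_rows(motion=[[[0.008,0.018,0.001],[0,0,0]],[[0.0145,0.032,0.001],[0,0,0]],[[0.0187,0.041,0.001],[0,0,0]],[[0.0228,0.05,0.001],[0,0,0]],[[0.0269,0.059,0.001],[0,0,0]],[[0.029,0.0637,0.001],[0,0,0]],[[0.029,0.0637,0.001],[0,0,0]]])

```text
time: 3.82
tool_pos: [0.4929, -0.2654, 0.0489]
tcp_rot: [-1.545, 0.334, -0.334]
wrist_force: [-0.7, -0.7, 0.1]
width: -0.003
```

```bash
python3 - <<'E'
from workcell import bot,cams
import cv2,numpy as np
s=bot.read_state();print(s["time"],s["tool_pos"],s["wrist_force"])
p,d=cams.read_camera("wrist");cv2.imwrite("pics/w2.png",p[:,:,::-1])
a=np.array([.414,.910]);e=np.array(s["tool_pos"])[:2]-[.4925,-.265];print("s",e@a,"lat",e@[.91,-.414])
E
```

```text
3.825 [ 0.49293778 -0.26544877  0.0488571 ] [-0.70019659 -0.65217584  0.11520345]
s -0.00022713684914709166 lat 0.0005841715867618334
```

View pics/w2.png

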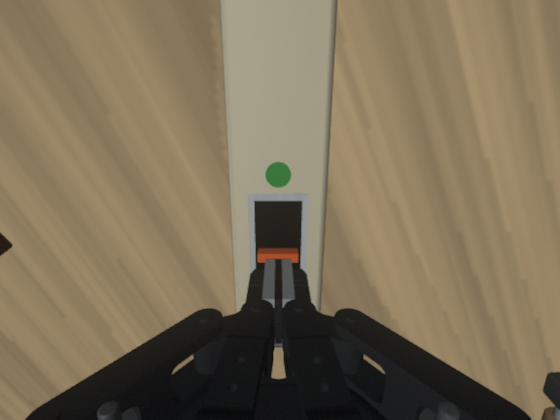

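The ridge (278,255) is still off: its distance to the green spot is unchanged and there's no force, so the fingertip is thinner in this direction than I assumed and is just short of it. I'll push on.

>>> play_rows(motion=[[[0.004,0.009,0],[0,0,0]],[[0.008,0.018,0],[0,0,0]],[[0.011,0.025,0],[0,0,0]],[[0.0135,0.03,0],[0,0,0]],[[0.0135,0.03,0],[0,0,0]]])

```text
time: 4.5
tool_pos: [0.4984, -0.2534, 0.0489]
tcp_rot: [-1.545, 0.334, -0.334]
wrist_force: [0.5, 0.3, 0.5]
width: 0.004
```

```bash
python3 - <<'E'
from workcell import bot,cams
import cv2,numpy as np
s=bot.read_state();print(s["time"],s["tool_pos"],s["wrist_force"])
p,d=cams.read_camera("wrist");cv2.imwrite("pics/w3.png",p[:,:,::-1])
a=np.array([.414,.910]);e=np.array(s["tool_pos"])[:2]-[.4925,-.265];print("s",e@a,"lat",e@[.91,-.414])
E
```

```text
4.5 [ 0.49843596 -0.2534023   0.04890081] [0.5014953  0.2882418  0.53693599]
s 0.013011398565484123 lat 0.0006002764641040154
```

View pics/w3.png

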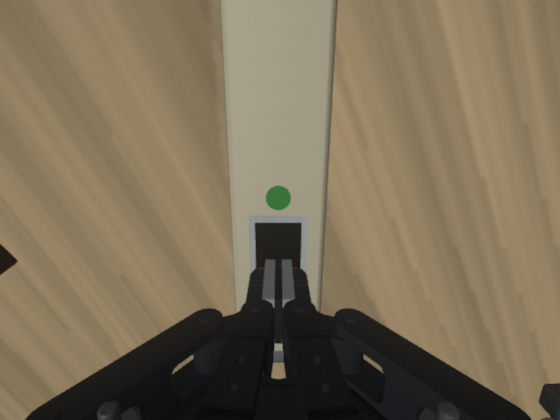

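The ridge is now hidden behind the fingertip (279,262) and force is near zero, which is suspicious. Working out from pictures where the ridge was in w2, and seeing what side/top show now.

```bash
python3 - <<'E'
from workcell import bot,cams
import cv2,numpy as np
from scipy.spatial.transform import Rotation as Ro
s=bot.read_state()
k=cams.calibration("wrist");K=np.array(k["mtx"]);T=np.array(k["tool_from_camera"])
M=Ro.from_rotvec(s["tcp_rot"]).as_matrix()
def ray(u,v,z,pos):
    d=M@T[:3,:3]@np.linalg.inv(K)@[u,v,1]; o=M@T[:3,3]+pos
    return o+d*(z-o[2])/d[2]
a=np.array([.414,.910])
def S(X):return round(float((X[:2]-[.4925,-.265])@a)*1000,1)
p2=np.array([.49294,-.26545,.0489]);p3=np.array(s["tool_pos"])
print("w2 ridge top rows",[(v,S(ray(278,v,.055,p2))) for v in (249,255,261)],"green",S(ray(278,175,.046,p2)),"slot top",S(ray(278,200,.046,p2)))
print("w3 green",S(ray(278,198,.046,p3)),"slot top",S(ray(278,222,.046,p3)))
q=T[:3,:3].T@(-T[:3,3]);print("TCP px",(K@q/q[2])[:2], "tip front +11mm",(lambda q:(K@q/q[2])[:2])(T[:3,:3].T@(np.array([0,0,.011])-T[:3,3])))
for c in ("top","side"):
    p,d=cams.read_camera(c); u,v=(425,253) if c=="top" else (352,308)
    cr=p[v-50:v+50,u-65:u+65,::-1]; cv2.imwrite(f"pics/{c}3.png",cv2.resize(cr,None,fx=5,fy=5,interpolation=cv2.INTER_CUBIC))
E
```

```text
w2 ridge top rows [(249, 7.5), (255, 3.8), (261, -0.1)] green 48.0 slot top 33.7
w3 green 48.0 slot top 33.5
TCP px [279.16446829 256.33296588] tip front +11mm [279.15907799 239.29263229]
```

View pics/top3.png

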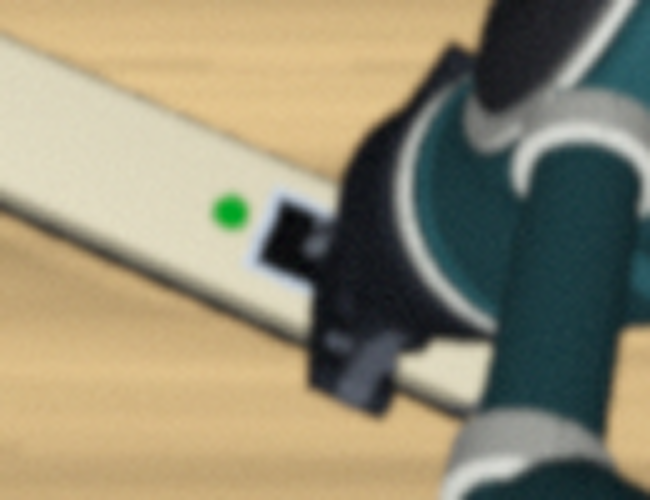

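View pics/side3.png

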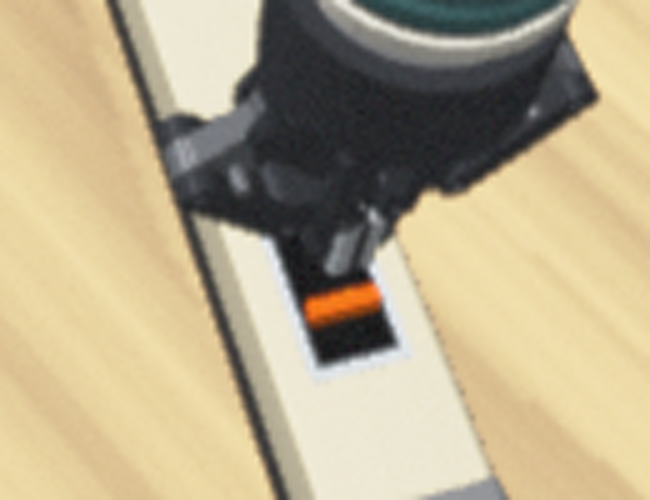

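```bash
python3 - <<'E'
from workcell import bot,cams
import numpy as np
from scipy.spatial.transform import Rotation as Ro
s=bot.read_state();M=Ro.from_rotvec(s["tcp_rot"]).as_matrix();tp=np.array(s["tool_pos"])
a=np.array([.414,.910]);l=np.array([.91,-.414])
def show(W,us,vs):
    for v in vs: print(v,[tuple(int(round(x*1000)) for x in ((W[v,u,:2]-[.4925,-.265])@a,(W[v,u,:2]-[.4925,-.265])@l,W[v,u,2])) for u in us])
vv,uu=np.mgrid[:420,:560]
for c in ("side","wrist"):
    p,d=cams.read_camera(c);k=cams.calibration(c);K=np.array(k["mtx"])
    r=np.stack([(uu-K[0,2])/K[0,0],(vv-K[1,2])/K[1,1],np.ones_like(uu)],-1)*d[...,None]
    if c=="side": W=(r-k["t"])@np.array(k["R"]); show(W,range(348,366,3),range(298,324,3))
    else:
        T=np.array(k["tool_from_camera"]); W=(r@T[:3,:3].T+T[:3,3])@M.T+tp; show(W,(268,272,278,286,290),range(250,300,5))
print(s["time"],"tcp s",(tp[:2]-[.4925,-.265])@a)
E
```

```text
298 [(6, -17, 125), (4, -14, 126), (-5, -15, 147), (-226, -172, 705), (-6, -6, 144), (1, 4, 122)]
301 [(5, -17, 117), (3, -12, 117), (0, -10, 122), (0, -5, 120), (3, 3, 108), (-1, 5, 115)]
304 [(10, -12, 92), (5, -10, 102), (0, -8, 111), (1, -3, 106), (1, 2, 104), (0, 7, 102)]
307 [(6, -13, 89), (5, -9, 90), (3, -5, 93), (0, -2, 97), (1, 4, 92), (17, 22, 45)]
310 [(-226, -172, 705), (5, -7, 78), (2, -4, 83), (1, 1, 82), (1, 6, 79), (11, 20, 46)]
313 [(13, -5, 47), (12, 0, 46), (11, 4, 45), (9, 9, 47), (7, 13, 49), (6, 18, 48)]
316 [(7, -8, 50), (7, -2, 47), (6, 2, 46), (1, 4, 56), (0, 9, 56), (2, 16, 46)]
319 [(0, -11, 57), (-1, -6, 56), (-3, -2, 57), (-4, 3, 56), (-3, 9, 51), (-2, 15, 45)]
322 [(-2, -11, 49), (-4, -7, 51), (-3, -1, 46), (-5, 3, 48), (-6, 8, 47), (-8, 12, 48)]
250 [(16, -6, 48), (15, -4, 46), (16, 0, 46), (15, 5, 46), (16, 7, 46)]
255 [(12, -6, 46), (12, -4, 45), (12, 0, 47), (12, 5, 47), (12, 7, 45)]
260 [(24, -5, 75), (24, -3, 74), (24, 0, 75), (25, 4, 76), (24, 6, 75)]
265 [(25, -5, 81), (24, -3, 80), (24, 0, 80), (24, 4, 81), (24, 6, 80)]
270 [(24, -5, 85), (24, -3, 84), (24, 0, 85), (25, 4, 86), (24, 6, 84)]
275 [(25, -5, 90), (24, -3, 90), (24, 0, 90), (24, 4, 89), (24, 5, 90)]
280 [(25, -5, 94), (24, -3, 93), (24, 0, 94), (24, 3, 93), (24, 5, 94)]
285 [(24, -4, 98), (24, -3, 98), (24, 0, 97), (24, 3, 97), (23, 5, 96)]
290 [(24, -4, 101), (24, -3, 101), (24, 0, 102), (24, 3, 101), (24, 5, 102)]
295 [(25, -4, 106), (25, -3, 106), (24, 0, 105), (25, 3, 106), (24, 5, 105)]
4.65 tcp s 0.012769628729100055
```

Depth from both cameras agrees: the front of the fingers is 11 mm ahead of the TCP as expected, but the actual fingertips end at z ≈ 0.074, about 25 mm above the reported TCP (0.049). So they passed clean over the ridge, which is still off (side crop: ridge at (343,303), in the near end of the slot). I'll go back behind it, descend partly, and measure the tip again.

>>> play_rows(motion=[[[-0.015,-0.033,0.005],[0,0,0]],[[-0.03,-0.066,0.005],[0,0,0]],[[-0.0425,-0.0935,0],[0,0,0]],[[-0.0425,-0.0935,0],[0,0,0]],[[-0.0425,-0.0935,-0.02],[0,0,0]],[[-0.0425,-0.0935,-0.03],[0,0,0]],[[-0.0425,-0.0935,-0.035],[0,0,0]],[[-0.0425,-0.0935,-0.035],[0,0,0]],[[-0.0425,-0.0935,-0.035],[0,0,0]]])

```text
time: 5.88
tool_pos: [0.4815, -0.2909, 0.035]
tcp_rot: [-1.545, 0.334, -0.334]
wrist_force: [-0.7, 0.6, -0.1]
width: -0.002
```

```bash
cat > m.py <<'E'
from workcell import bot,cams
import numpy as np,sys,cv2
from scipy.spatial.transform import Rotation as Ro
s=bot.read_state();M=Ro.from_rotvec(s["tcp_rot"]).as_matrix();tp=np.array(s["tool_pos"])
a=np.array([.414,.910]);l=np.array([.91,-.414]);vv,uu=np.mgrid[:420,:560]
n=sys.argv[1]
for c in ("side","wrist"):
    p,d=cams.read_camera(c);k=cams.calibration(c);K=np.array(k["mtx"])
    r=np.stack([(uu-K[0,2])/K[0,0],(vv-K[1,2])/K[1,1],np.ones_like(uu)],-1)*d[...,None]
    if c=="side":
        cr=p[258:358,287:417,::-1]; cv2.imwrite(f"pics/side{n}.png",cv2.resize(cr,None,fx=5,fy=5,interpolation=cv2.INTER_CUBIC))
    else:
        cv2.imwrite(f"pics/w{n}.png",p[:,:,::-1])
        T=np.array(k["tool_from_camera"]); W=(r@T[:3,:3].T+T[:3,3])@M.T+tp
        for v in range(246,276,2): print(v,[((W[v,u,:2]-[.4925,-.265])@a*1000//1,W[v,u,2]*1000//1) for u in (270,288)])
e=tp[:2]-[.4925,-.265]
print(s["time"],"tcp s",e@a,"lat",e@l,tp[2],s["wrist_force"])
E
python3 m.py 4
```

```text
246 [(np.float64(-17.0), np.float64(44.0)), (np.float64(-17.0), np.float64(45.0))]
248 [(np.float64(-18.0), np.float64(45.0)), (np.float64(-18.0), np.float64(45.0))]
250 [(np.float64(-19.0), np.float64(45.0)), (np.float64(-19.0), np.float64(45.0))]
252 [(np.float64(-20.0), np.float64(45.0)), (np.float64(-20.0), np.float64(45.0))]
254 [(np.float64(-22.0), np.float64(45.0)), (np.float64(-22.0), np.float64(44.0))]
256 [(np.float64(-23.0), np.float64(45.0)), (np.float64(-23.0), np.float64(45.0))]
258 [(np.float64(-24.0), np.float64(45.0)), (np.float64(-24.0), np.float64(45.0))]
260 [(np.float64(-17.0), np.float64(61.0)), (np.float64(-17.0), np.float64(60.0))]
262 [(np.float64(-17.0), np.float64(63.0)), (np.float64(-17.0), np.float64(63.0))]
264 [(np.float64(-17.0), np.float64(65.0)), (np.float64(-17.0), np.float64(65.0))]
266 [(np.float64(-16.0), np.float64(68.0)), (np.float64(-17.0), np.float64(67.0))]
268 [(np.float64(-18.0), np.float64(68.0)), (np.float64(-17.0), np.float64(69.0))]
270 [(np.float64(-17.0), np.float64(71.0)), (np.float64(-17.0), np.float64(71.0))]
272 [(np.float64(-17.0), np.float64(72.0)), (np.float64(-17.0), np.float64(72.0))]
274 [(np.float64(-17.0), np.float64(74.0)), (np.float64(-17.0), np.float64(75.0))]
5.875 tcp s -0.02811407169974566 lat 0.000749157180166105 0.03501513764481033 [-0.65451557  0.62323545 -0.11399497]
```

View pics/side4.png

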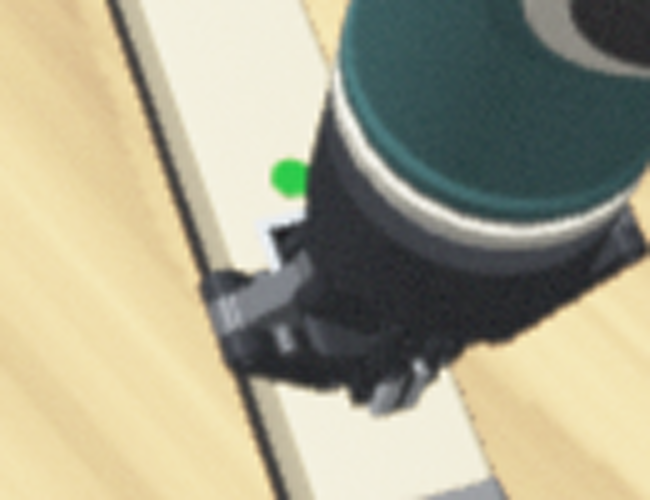

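View pics/w4.png

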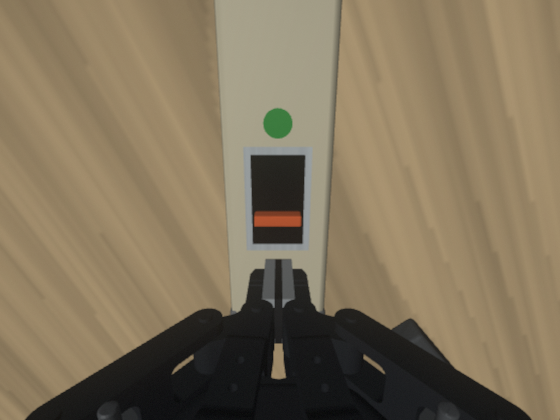

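Ridge (277,219) is still off. The tip sits at z ≈ 0.060 with the TCP at 0.035, confirming the 25 mm offset. Lowering the TCP to 0.025.

>>> play_rows(motion=[[[0,0,-0.01],[0,0,0]],[[0,0,-0.02],[0,0,0]],[[0,0,-0.026],[0,0,0]],[[0,0,-0.026],[0,0,0]],[[0,0,-0.026],[0,0,0]]])

```text
time: 6.6
tool_pos: [0.4813, -0.2909, 0.0244]
tcp_rot: [-1.545, 0.334, -0.334]
wrist_force: [-0.3, -0.8, 0.6]
width: 0.001
```

```bash
python3 m.py 5 | tail -11
```

```text
256 [(np.float64(-17.0), np.float64(46.0)), (np.float64(-18.0), np.float64(45.0))]
258 [(np.float64(-19.0), np.float64(46.0)), (np.float64(-18.0), np.float64(46.0))]
260 [(np.float64(-17.0), np.float64(51.0)), (np.float64(-17.0), np.float64(50.0))]
262 [(np.float64(-18.0), np.float64(51.0)), (np.float64(-17.0), np.float64(52.0))]
264 [(np.float64(-17.0), np.float64(55.0)), (np.float64(-17.0), np.float64(55.0))]
266 [(np.float64(-17.0), np.float64(56.0)), (np.float64(-18.0), np.float64(56.0))]
268 [(np.float64(-17.0), np.float64(59.0)), (np.float64(-18.0), np.float64(58.0))]
270 [(np.float64(-17.0), np.float64(60.0)), (np.float64(-17.0), np.float64(61.0))]
272 [(np.float64(-17.0), np.float64(63.0)), (np.float64(-17.0), np.float64(62.0))]
274 [(np.float64(-17.0), np.float64(64.0)), (np.float64(-17.0), np.float64(64.0))]
6.6 tcp s -0.028247432674834778 lat 0.0005199480994579995 0.024356250357412706 [-0.34665438 -0.84110918  0.60634005]
```

>>> play_rows(motion=[[[0.008,0.018,0],[0,0,0]],[[0.0145,0.032,0],[0,0,0]],[[0.0187,0.041,0],[0,0,0]],[[0.0228,0.05,0],[0,0,0]],[[0.0269,0.059,0],[0,0,0]],[[0.029,0.0637,0],[0,0,0]],[[0.029,0.0637,0],[0,0,0]]])

```text
time: 7.58
tool_pos: [0.4932, -0.265, 0.0245]
tcp_rot: [-1.544, 0.334, -0.334]
wrist_force: [0.6, 0.7, 1.2]
width: -0.002
```

```bash
python3 m.py 6 | tail -1
```

```text
7.575 tcp s 0.0003093257045695047 lat 0.0006556866280666753 0.02454020693024915 [0.64394091 0.69966311 1.15149475]
```

View pics/w6.png

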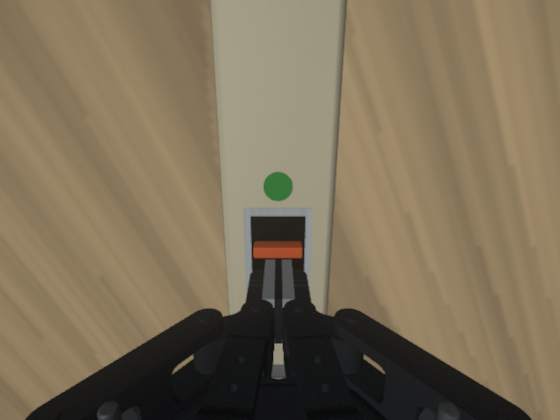

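The ridge (277,250) has moved to about 31 mm from the green spot, i.e. fully over. Backing off the way I came, then up.

>>> play_rows(motion=[[[-0.008,-0.018,0],[0,0,0]],[[-0.02,-0.045,0],[0,0,0]],[[-0.03,-0.065,0],[0,0,0]],[[-0.03,-0.065,0.06],[0,0,0]],[[-0.03,-0.065,0.16],[0,0,0]],[[-0.05,-0.12,0.28],[0,0,0]],[[-0.1,-0.27,0.35],[0,0,0]],[[-0.15,-0.42,0.4],[0,0,0]],[[-0.15,-0.5,0.4],[0,0,0]],[[-0.15,-0.5,0.4],[0,0,0]]])

```text
time: 8.93
tool_pos: [0.4316, -0.4693, 0.185]
tcp_rot: [-1.546, 0.337, -0.338]
wrist_force: [-0.4, 0.5, 0.3]
width: 0.003
```

>>> play_rows(motion=[[[0,0,0],[0,0,0]],[[0,0,0],[0,0,0]]])

```text
time: 9.18
tool_pos: [0.4327, -0.4642, 0.1838]
tcp_rot: [-1.544, 0.334, -0.333]
wrist_force: [-0.5, 0.7, 1.0]
width: 0.003
```

```bash
python3 - <<'E'
from workcell import bot,cams
import cv2,numpy as np
s=bot.read_state();print(s["time"],s["tool_pos"],s["wrist_force"])
vv,uu=np.mgrid[:420,:560]
for c in ("top","side"):
    p,d=cams.read_camera(c);cv2.imwrite(f"pics/{c}7.png",p[:,:,::-1])
    k=cams.calibration(c);R=np.array(k["R"]);t=np.array(k["t"]);K=np.array(k["mtx"])
    hsv=cv2.cvtColor(p,cv2.COLOR_RGB2HSV).astype(int)
    def pr(m,z):
        r=R.T@np.linalg.inv(K)@[uu[m].mean(),vv[m].mean(),1];o=-R.T@t;return (o+r*(z-o[2])/r[2])
    or_=(hsv[...,1]>150)&(hsv[...,2]>110)&(hsv[...,0]<20);gr=(hsv[...,1]>120)&(hsv[...,0]>40)&(hsv[...,0]<80)
    for n,(u,v) in {"rake":((415,250) if c=="top" else (350,306)),"flood":((192,290) if c=="top" else (172,174))}.items():
        nr=np.hypot(uu-u,vv-v)<28
        O=pr(or_&nr,.0535);G=pr(gr&nr,.046);print(c,n,(or_&nr).sum(),(gr&nr).sum(),O.round(4),G.round(4),np.hypot(*(O-G)[:2]).round(4))
E
```

```text
9.175 [ 0.43274791 -0.46420237  0.18378626] [-0.48222722  0.66015554  1.00474259]
top rake 57 27 [ 0.4983 -0.2492  0.0535] [ 0.5116 -0.2214  0.046 ] 0.0309
top flood 53 51 [0.4326 0.1641 0.0535] [0.4151 0.2077 0.046 ] 0.0469
side rake 0 0 [nan nan nan] [nan nan nan] nan
side flood 0 0 [nan nan nan] [nan nan nan] nan<stdin>:10: RuntimeWarning: Mean of empty slice.
  ret = ret.dtype.type(ret / rcount)
```

View pics/top7.png

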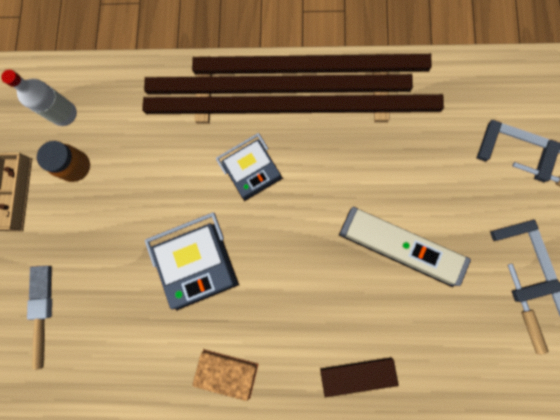

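View pics/side7.png

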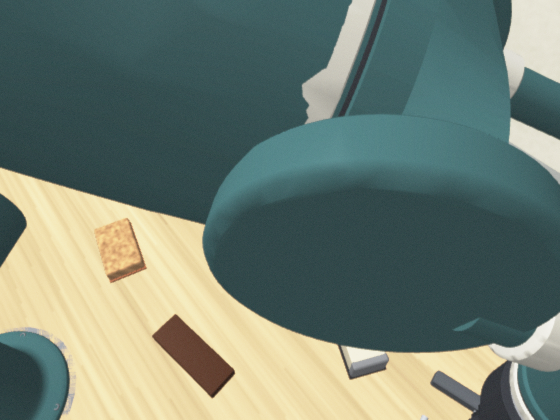

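Top view: the raking ridge at (422,251) is 30.9 mm from its green spot (47 − 16 = 31, fully on). The flood ridge at (201,285) is still 46.9 mm from its own, so it is off. The side view is blocked by the arm.

```bash
python3 -c "
from workcell import bot
print(bot.finish_job())"
```

```text
the job is handed in; nothing more can be done
None
```

The raking lamp is switched on and the job is handed in; the flood lamp stayed off. I pushed the orange ridge towards the green spot with the fingers shut, then backed off and moved the hand well clear.

- **Raking lamp:** in the last top view the ridge was 30.9 mm from its green spot. It was 46.8 mm when off, so it made the full 16 mm travel.
- **Flood lamp:** its ridge was still 46.9 mm from its green spot, which means off.
- **Hand and force:** the wrist force read about 1 N or less after the hand was clear, which is noise. The job finished at about 9.3 s.

**What disagreed:**
- **First push missed:** the fingers passed over the ridge without touching it. Depth images showed the shut fingertips end about 25 mm behind the reported tool point. I went back, lowered by that amount and pushed again.
- **Last side view failed:** the arm blocked the side camera, so the final check rests on the top camera. The wrist picture taken right after the push agreed with it.

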